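# Pull the data key and hold the cover over the trap's control box

## Robot

A 6-joint arm with a two-finger parallel gripper is mounted at the origin on the work surface. World frame = base frame: x ahead of the robot, y to its left, z up, the work surface at z = 0. Lengths are in m, angles in rad, forces in N, time in s.
With the tool pointing down it reaches from about 0.35 to 0.975 m from the base axis. Payload 4.9 kg.
Tool frame: the origin (TCP) lies at the very end of the fingers, on their centre line; the grasp point (between the pads) lies behind it (manip.grip_depth is the z of the grasp point in the tool frame, in m); z points along the fingers, y is the direction in which the jaws open and shut (so a half turn about z gives the same grasp; the last joint's range is limited). The gripper opens to 85 mm and grips with 20 to 120 N. Pads are 22 mm wide; open, the fingers measure 114 mm over their backs; the gripper's body (76 mm by 85 mm) begins 54 mm behind the grasp point. The pads swing forward as they close: fully open they stand 13 mm farther back than shut.
Start: joints at [-1.255, 0.053, 1.613, -0, 1.476, -0.119], TCP at [0.263, -0.567, 0.231] pointing down, gripper open.
Joint ranges: [-3.01, 3.01], [-1.01, 2.22], [0.06, 2.58], [-1.02, 4.17], [0.09, 2.62], [-3.14, 3.14]. Speed limits (rad/s): [2.57, 2.57, 3.14, 3.14, 3.14, 3.14].

## Interface

Orientations are given as a unit quaternion [w, x, y, z].
In Python, from plant import state, optics, manip, silhouettes, place_of gives the robot as it stands. The module is installed in compiled form; this text tells all that it offers.
- The arm moves only by the tool jog_arm, never from a script. Its argument "increments" is a list of rows, each an object with "slide": the shift along the tool's x, y, z in mm, a list of three; "rotation": the turn, a rotation vector about the tool's x, y, z in degrees, a list of three. A call has 1 to 20 rows; each row shifts and turns the commanded pose from where the row before left it, along the tool's axes as they then stand; what a row does not reach is not made up. A row lasts 1/12 s, in which the tool goes at most 41.7 mm and 7.16 degrees, less where a joint would pass 70% of its speed; a pose out of reach is approached as far as the arm can. A call with a gripper value outside its range is refused whole. "fingers" is the opening, from 0 (shut) to 1 (fully open), set as the call begins (left out, the last holds). The fingers move at their own pace and stop on an object; the grip force is fixed at half the most. Time passes only in rows, so rows that do not move let the fingers close. It gives the time, the measured TCP pose, the force and the opening at its end, in the units of the state.
- state(): the state, without advancing time (a new reading comes with each control period).
- optics.grab_frame(name): name is "scene" or "top" or "wrist"; returns a dict with "frame" (480x640x3 uint8, blue, green, red), "camera_matrix" (3x3 intrinsics, pixels), "R" (3x3) and "t" (3): a world point X has camera coordinates R X + t. Camera axes: x right, y down, z forward; pixel columns grow to the right and rows downward; lengths in m; the calibration is good to about 2 mm. A picture is of the moment at which its call begins. There is no depth.
- manip.job_done(): hands the job in, once; it reports no verdict.
Trained networks look in the newest picture that a camera, given by its name, has taken for a name from the list of things; names that differ only in an ending like _2 or _b are one class to them, and where a whole thing is asked for, a point or a joint stands for the part that bears it (a point fixed in the world has none). Each returns a list of dicts, best first, with "score" (0 to 1); they miss things now and then, are a little off and sometimes report something else, mostly with a low value. They report only what shows in the picture. A call takes as long as a camera call.
- silhouettes(thing, camera): "mask" (480x640 bool, what is visible of it) and "bbox" ([left, top, right, bottom] in pixels, round what is visible of it).
- place_of(thing, camera): "uv" ([column, row] in pixels: a listed point, or the origin of a listed thing).
The state is a dict: "time": time; "joint_pos": joint angles; "joint_vel": joint speeds; "joint_efforts": joint torques, N m; "tool_pos": TCP position; "tool_rot": TCP orientation; "contact_force": force on the tool from outside, world axes, zero at the start; "ft_torque": the same for the moment, N m; "gripper_width": opening from 0.0 (shut) to 1.0 (fully open).
Only numpy, scipy, OpenCV 4.12 (cv2) and the standard library are available. Lean on these libraries where they do the work, as an engineer would, in place of code of your own. Each camera call takes 0.05 s, during which the arm holds its last target.

## Task

Pull the red data key straight up out of its sprung socket in the insect trap's open control box and put it in the blue tray. Then pick up the aluminium cover plate by its black handle and finish while holding it level and still, about 15 mm above the box and touching nothing, its four holes lined up over the four threaded holes (either way round) so that I can start the screws: the job ends with the cover still in the gripper. Leave the other things on the desk where they are.

Things in the scene. Friction and masses are not known exactly. Their poses are not given: they have to be found in the camera images.
- housing: insect trap head, fixed: black cradle and clear drum 62 mm high under a grey control box 140 mm (x) by 100 mm (y), its white flange top 112 mm above the desk. Open middle 92 x 56 mm holds a black socket block 52 x 32 mm, top at 110 mm. Origin on the desk under the centre, z up. Four dark threaded holes, 7 mm, in the flange at x = +-56, y = +-36 mm
- housing_hole_a (a point): mouth of the threaded hole at x = +56, y = +36 mm of the housing, on the flange top (112 mm up)
- housing_hole_b (a point): mouth of the diagonally opposite threaded hole, x = -56, y = -36 mm
- key_grip (a point): centre of the red head of the loose data key: head 26 mm (x) by 16 mm (y) by 48 mm high; below it a steel shank 20 x 10 mm, 20 mm long, that ends 44 mm below this point. At the start the shank sits in the middle of the socket, axes parallel to the housing's, the whole head above the socket block
- tray: blue open tray, fixed, 150 mm (x) by 130 mm (y), 22 mm high, walls and floor about 4 mm thick; origin under its centre, on the desk
- cover_grip (a point): centre of the black handle of the loose cover, half-way up, 28 mm above the plate's underside. Handle 50 mm long (x) by 16 mm (y) by 48 mm high, flat-sided, in the middle of an aluminium plate 140 (x) by 100 (y) by 4 mm with four 15 mm through holes at x = +-56, y = +-36 mm
- cover_hole_a (a point): centre of the cover's hole at x = +56, y = +36 mm, on the underside
- cover_hole_b (a point): centre of the cover's diagonally opposite hole, x = -56, y = -36 mm, on the underside
- cover: the cover as a whole, about 220 g, at first flat on the desk; origin at the centre of its underside, z up, axes as for cover_grip
- key: the data key as a whole, 40 g; origin at the lower end of its shank, 44 mm under key_grip. Two sprung noses in the socket grip its shank: a straight upward pull of about 10 N frees it within the first 5 mm, then it runs free, clear of the socket after 20 mm
- loupe: bystander: black eye loupe standing on the desk, 40 mm wide, 32 mm high; origin on its underside
- screw_dish: bystander: small white dish (68 mm wide, 22 mm high) of brass screws; origin on its underside
- jar_amber: bystander: amber specimen jar, 48 mm wide, 75 mm high; origin on its underside
- jar_clear: bystander: clear specimen jar, 48 mm wide, 75 mm high; origin on its underside
- pen_cup: bystander: dark pen cup, 72 mm wide, pens up to 135 mm high; origin on its underside
- sample_cap: bystander: loose white cap, 60 mm wide, 14 mm high; origin on its underside

How it is judged:
On the way, in this order (a step that is already met when the one before it is completed fails the run):
1. the data key is out of its socket (z of key_grip in the frame of housing above 0.157 m), for 0.05 s.
2. the data key lies or stands in the blue tray, let go (x of key_grip in the frame of tray between -0.071 and 0.071 m and y of key_grip in the frame of tray between -0.061 and 0.061 m and height (world z) of key_grip below 0.06 m and linear speed of key below 0.03 m/s and contact force between key and the fingers below 0.05 N), for 0.2 s.
At the end, for the whole second after the job is handed in: Cover held in the gripper, level within 0.1 rad, still, underside 5 to 30 mm above the flange, holes within 4 mm sideways of the threaded holes (either way round), touching nothing else; data key at rest in the tray, let go; bystanders within 30 mm of their places (all of step 2 and ((horizontal distance between cover_hole_a and housing_hole_a below 0.004 m and horizontal distance between cover_hole_b and housing_hole_b below 0.004 m) or (horizontal distance between cover_hole_a and housing_hole_b below 0.004 m and horizontal distance between cover_hole_b and housing_hole_a below 0.004 m)) and height (world z) of cover_hole_a between 0.117 and 0.142 m and height (world z) of cover_hole_b between 0.117 and 0.142 m and angle between cover's own z axis and vertical below 0.1 rad and linear speed of cover below 0.02 m/s and angular speed of cover below 0.15 rad/s and contact force between cover and the fingers above 1 N and contact force between cover and housing below 0.1 N and contact force between cover and key below 0.1 N and distance of each of loupe, screw_dish, jar_amber, jar_clear, pen_cup, sample_cap from where it was at the start of the episode below 0.03 m and contact force between cover and tray below 0.1 N and contact force between cover and loupe below 0.1 N and contact force between cover and screw_dish below 0.1 N and contact force between cover and jar_amber below 0.1 N and contact force between cover and jar_clear below 0.1 N and contact force between cover and pen_cup below 0.1 N and contact force between cover and sample_cap below 0.1 N); the arm keeps its last pose, push and grip.
It fails at once if a bystander is knocked away (distance of any of loupe, screw_dish, jar_amber, jar_clear, pen_cup, sample_cap from where it was at the start of the episode above 0.04 m).
It also fails if it takes over 58 s, if anything falls off the work surface, if the arm or the gripper's body presses on something with over 40 N, if the wrist force passes 120 N, or if a joint passes its speed limit or range.

## Working session

There is one attempt and no reset: what is moved stays moved. The work goes in short steps, Python scripts to look and compute and a tool call to move; the robot and the scene stay as the last step left them, time stands still between calls to the robot, and variables do not carry over. Pictures are saved under pics/ and viewed, and the job is handed in when it is done.

Besides the shell and the picture viewer there is one more tool, called after ">>>" as name([rows], argument=value, ...), one row to a line, values as JSON. jog_arm: Moves the arm, as the interface text tells. Its arguments: {"type":"object","properties":{"increments":{"type":"array","items":{"type":"object","properties":{"slide":{"type":"array","items":{"type":"number"}},"rotation":{"type":"array","items":{"type":"number"}}}}},"fingers":{"type":"number"}},"required":["increments"]}

```bash
mkdir -p pics
python3 - <<'E'
from plant import state, optics, manip
import cv2
print(state()); print(manip.grip_depth)
for n in ["scene","top","wrist"]:
    f=optics.grab_frame(n); cv2.imwrite(f"pics/{n}0.png",f["frame"]); print(n,f["camera_matrix"].tolist(),f["R"].tolist(),f["t"].tolist())
print(state()["time"])
E
```

```text
{'time': 0.0, 'joint_pos': array([-1.25499242e+00,  5.33790202e-02,  1.61431531e+00, -2.54865794e-05,
        1.47598890e+00, -1.18988420e-01]), 'joint_vel': array([ 4.51484237e-04,  1.29668312e-04, -4.59844671e-05, -3.72450891e-05,
        8.16425886e-04,  2.07605224e-03]), 'joint_efforts': array([ 2.42085189e-04, -3.93680799e+01, -3.70175171e+01, -1.46939415e-04,
        7.18542491e-03,  1.49207196e-06]), 'tool_pos': array([ 0.26306714, -0.56624498,  0.23003655]), 'tool_rot': array([-1.03898558e-03,  9.76461578e-01,  2.15688880e-01, -1.15322018e-04]), 'contact_force': array([ 0.02938882, -0.44356288, -0.56011703]), 'ft_torque': array([ 2.99038252e-02, -6.05749282e-05, -6.61006343e-03]), 'gripper_width': 0.9999976021383651}
-0.0187
scene [[559.445919051402, 0.0, 318.93716049387467], [0.0, 559.445919051402, 236.90348790504297], [0.0, 0.0, 1.0]] [[-0.7424895321407513, 0.6696590518376858, -0.016311007119726245], [0.3726300342377278, 0.3926767427429099, -0.8408042776370779], [-0.5566472421968854, -0.6303663458661718, -0.5410934464156184]] [0.4284797217535632, -0.12795035274441544, 1.3612170123398952]
top [[519.9679945205353, 0.0, 322.7147669121172], [0.0, 519.9679945205353, 244.14625929841435], [0.0, 0.0, 1.0]] [[0.008418635236625813, -0.999628697919519, -0.02591510903854897], [-0.999066584164992, -0.00731018886925681, -0.04257371893071213], [0.04236846687866016, 0.02624933207575072, -0.9987571704773534]] [-0.0025104625945570427, 0.5704490378416142, 1.0213463997946401]
wrist [[353.75562602413925, 0.0, 314.98000713853264], [0.0, 353.75562602413925, 239.69669359223656], [0.0, 0.0, 1.0]] [[0.42057749954043394, -0.9072542281294752, -0.002081446974816568], [-0.8622271870187137, -0.4004159280902541, 0.3102118026404203], [-0.2822744140833791, -0.12867342411241367, -0.9506651908432717]] [-0.6227610287225326, -0.041011457347544814, 0.3810098738698223]
0.15
```

View pics/scene0.png

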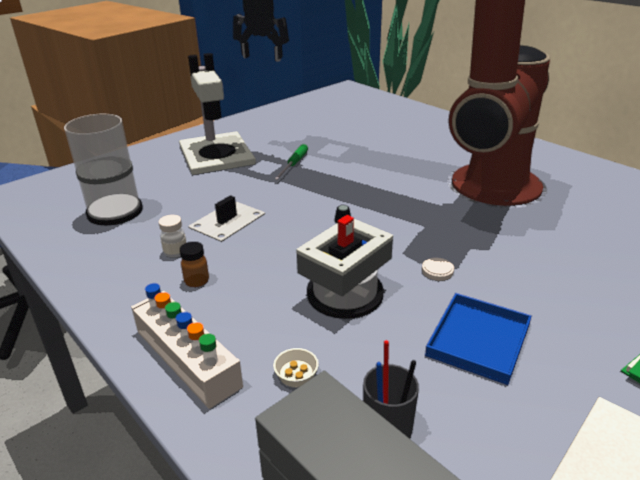

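View pics/top0.png

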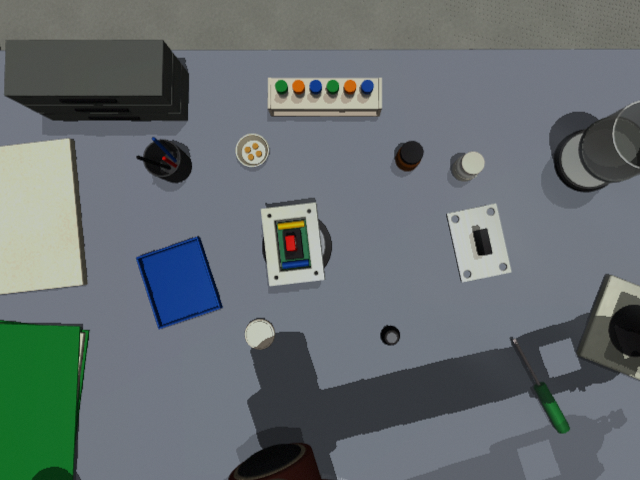

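View pics/wrist0.png

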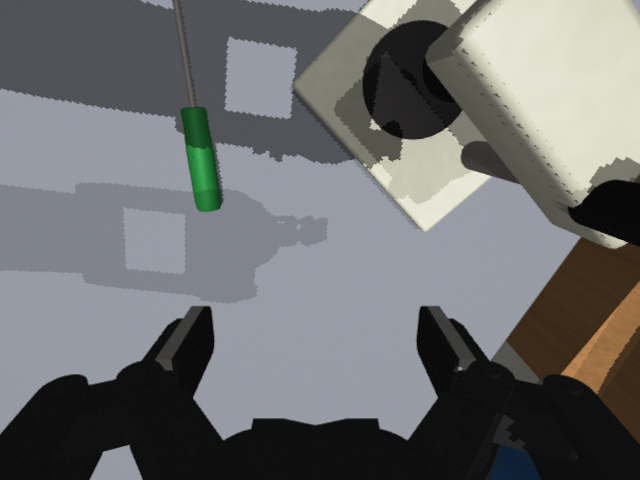

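The top picture shows the housing at about (293,243) with the red key at (290,243), the cover at (480,243) with its black handle, and the tray at (179,282). The loupe is at (390,335). A microscope stands near the arm at (615,325).

```bash
cat > h.py <<'E'
import numpy as np, cv2
from plant import state, optics, manip, silhouettes, place_of
def ray(f,uv):
    K,R,t=map(np.array,(f["camera_matrix"],f["R"],f["t"]))
    d=R.T@np.linalg.solve(K,[uv[0],uv[1],1.0]); return -R.T@t,d
def atz(f,uv,z):
    c,d=ray(f,uv); return c+d*(z-c[2])/d[2]
def tri(rs):
    A=np.zeros((3,3));b=np.zeros(3)
    for c,d in rs:
        d=d/np.linalg.norm(d);P=np.eye(3)-np.outer(d,d);A+=P;b+=P@c
    return np.linalg.solve(A,b)
def proj(f,X):
    K,R,t=map(np.array,(f["camera_matrix"],f["R"],f["t"]))
    p=K@(R@np.array(X)+t); return p[:2]/p[2]
E
python3 - <<'E'
from h import *
F={n:optics.grab_frame(n) for n in ["scene","top"]}
zs=dict(housing=0,housing_hole_a=.112,key_grip=None,tray=0,cover_grip=.028,cover_hole_a=0,cover=0,loupe=0,screw_dish=0,jar_amber=0,jar_clear=0,pen_cup=0,sample_cap=0)
for th,z in zs.items():
    for n in F:
        for r in place_of(th,n)[:5]:
            print(th,n,round(r["score"],2),np.round(r["uv"],1),None if z is None else np.round(atz(F[n],r["uv"],z),4))
print(state()["time"])
E
```

```text
housing scene 0.7 [345.7 294.7] [0.5635 0.0572 0.    ]
housing top 0.62 [295.6 243.5] [0.5719 0.0569 0.    ]
housing_hole_a scene 0.76 [344.1 263.7] [0.6085 0.098  0.112 ]
housing_hole_a scene 0.69 [347.2 222.5] [0.5155 0.0104 0.112 ]
housing_hole_a scene 0.31 [344.4 293.2] [0.6611 0.1527 0.112 ]
housing_hole_a top 0.93 [316.8 273.4] [0.5137 0.0095 0.112 ]
housing_hole_a top 0.76 [270.3 213.4] [0.6211 0.0944 0.112 ]
housing_hole_a top 0.66 [289.8 242.6] [0.5686 0.0586 0.112 ]
key_grip scene 0.98 [348.3 233.9] None
key_grip top 0.5 [287.7 240.6] None
tray scene 0.92 [479.5 342. ] [0.4912 0.2921 0.    ]
tray top 0.72 [289.  241.1] [0.5766 0.0703 0.    ]
cover_grip scene 0.79 [225.5 208.1] [ 0.5687 -0.3149  0.028 ]
cover_grip top 0.72 [482.  242.1] [ 0.576  -0.3078  0.028 ]
cover_grip top 0.43 [463.3 171.7] [ 0.7135 -0.2722  0.028 ]
cover_hole_a scene 0.84 [235.4 205.6] [ 0.5199 -0.3519  0.    ]
cover_hole_a scene 0.83 [222.4 238.3] [ 0.6203 -0.2553  0.    ]
cover_hole_a scene 0.45 [385.  430.2] [0.7302 0.3043 0.    ]
cover_hole_a scene 0.31 [345.  252.2] [ 0.4693 -0.0411  0.    ]
cover
[... 698 characters left out ...]
cene 0.88 [193.7 281.9] [ 0.7447 -0.1655  0.    ]
jar_amber top 0.83 [406.3 164.3] [ 0.7333 -0.1649  0.    ]
jar_clear scene 0.76 [175.1 251.9] [ 0.7191 -0.279   0.    ]
jar_clear top 0.8 [463.5 170.9] [ 0.7203 -0.2794  0.    ]
pen_cup scene 0.7 [218.5 232.2] [ 0.6129 -0.2814  0.    ]
pen_cup scene 0.63 [388.  429.6] [0.7264 0.3064 0.    ]
pen_cup top 0.71 [174.2 166.7] [0.7268 0.3065 0.    ]
sample_cap scene 0.64 [438.  269.9] [0.3821 0.124  0.    ]
sample_cap scene 0.55 [344.1 216.8] [ 0.3734 -0.1423  0.    ]
sample_cap scene 0.43 [348.7 223.5] [ 0.3861 -0.1149  0.    ]
sample_cap top 0.74 [259.8 334.5] [0.389  0.1268 0.    ]
sample_cap top 0.21 [450.5 219.3] [ 0.6226 -0.2532  0.    ]
1.55
```

Run:
```python
import cv2, numpy as np
t=cv2.imread("pics/top0.png"); s=cv2.imread("pics/scene0.png")
def c(im,x,y,w,h,k): return cv2.resize(im[y:y+h,x:x+w],None,fx=k,fy=k,interpolation=cv2.INTER_CUBIC)
cv2.imwrite("pics/c1.png",np.hstack([c(t,245,185,100,120,4),c(t,435,185,100,120,4)]))
cv2.imwrite("pics/c2.png",np.hstack([c(s,285,195,120,120,3),c(s,180,180,120,120,3)]))
```

```text
(no output)
```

View pics/c1.png

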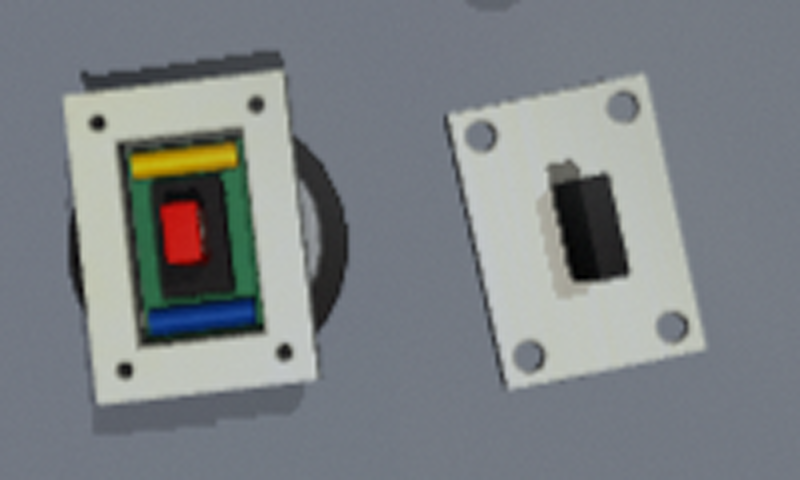

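View pics/c2.png

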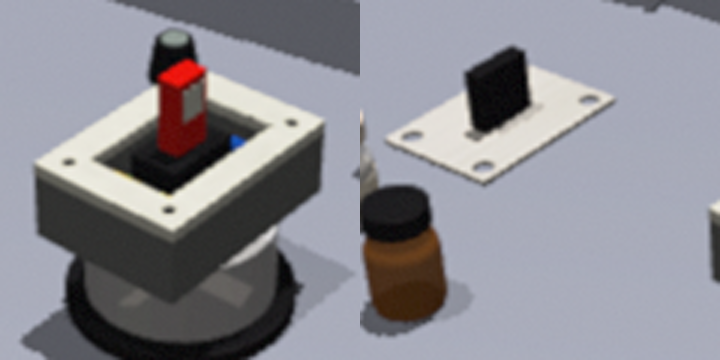

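```bash
cat > fit.py <<'E'
from h import *
import json
def dark(gray,uv,r=5,inv=True):
    x,y=int(round(uv[0])),int(round(uv[1])); p=gray[y-r:y+r+1,x-r:x+r+1].astype(float)
    bg=np.percentile(p,80); w=np.clip(bg-p-0.35*(bg-p.min()),0,None)
    # keep the central blob
    m=(w>0).astype(np.uint8); n,l=cv2.connectedComponents(m); k=l[r,r]
    if k: w=w*(l==k)
    yy,xx=np.mgrid[-r:r+1,-r:r+1]; return np.array([x+(w*xx).sum()/w.sum(),y+(w*yy).sum()/w.sum()])
def rect(P,ids):
    L=np.array([[56,36],[-56,36],[-56,-36],[56,-36]])/1000.
    A=L[ids];B=P[:,:2]; a=A-A.mean(0);b=B-B.mean(0)
    th=np.arctan2((a[:,0]*b[:,1]-a[:,1]*b[:,0]).sum(),(a*b).sum())
    R=np.array([[np.cos(th),-np.sin(th)],[np.sin(th),np.cos(th)]])
    c=B.mean(0)-R@A.mean(0); return c,th,np.linalg.norm(B-(A@R.T+c),axis=1)
E
cat > f1.py <<'E'
from fit import *
F={n:optics.grab_frame(n) for n in ["scene","top"]}
G={n:cv2.cvtColor(F[n]["frame"],cv2.COLOR_BGR2GRAY) for n in F}
def conv(x,y,x0,y0,k): return (x0+(x+.5)/k-.5,y0+(y+.5)/k-.5)
ht=[conv(*p,245,185,4) for p in [(97,122),(257,104),(284,352),(125,371)]]
ct=[conv(*p,435,185,4) for p in [(480-400,136),(623-400,107),(672-400,326),(528-400,356)]]
hs=[conv(*p,285,195,3) for p in [(168,210),(69,162),(291,122)]]
cs=[conv(*p,180,180,3) for p in [(484-360,166),(412-360,135),(588-360,100)]]
# corner order: (+x,+y),(+x,-y),(-x,-y),(-x,+y): top-left in top image = +x,+y
idt=[0,3,2,1]
for nm,t,s,z in (("housing",ht,hs,.112),("cover",ct,cs,.004)):
    r=5 if nm=="housing" else 6
    T=np.array([dark(G["top"],p,r) for p in t]); S=np.array([dark(G["scene"],p,r) for p in s])
    print(nm,np.round(T,1).tolist(),np.round(S,1).tolist())
    PT=np.array([atz(F["top"],p,z) for p in T]);PS=np.array([atz(F["scene"],p,z) for p in S])
    for n,P,ids in (("top",PT,idt),("scene",PS,[0,3,1])):
        c,th,e=rect(P,ids); print(n,np.round(c,4),"deg",np.degrees(th).round(2),"res mm",np.round(e*1e3,1))
for n in F:
    for k in("key_grip",): print(n,silhouettes("key",n)[0]["bbox"])
E
python3 f1.py
```

```text
housing [[269.0, 215.3], [308.6, 210.6], [315.7, 272.5], [275.9, 277.1]] [[340.8, 264.6], [307.5, 248.6], [381.7, 235.5]]
top [0.5664 0.0541] deg 7.06 res mm [0.1 0.1 0.1 0. ]
scene [0.5627 0.0536] deg 6.99 res mm [0.1 0.  0.2]
cover [[455.5, 218.5], [491.0, 211.0], [503.4, 266.2], [467.6, 273.7]] [[220.6, 234.7], [196.8, 224.7], [256.0, 212.5]]
top [ 0.5767 -0.3092] deg 12.26 res mm [0.1 0.2 0.1 0.3]
scene [ 0.5709 -0.311 ] deg 12.1 res mm [0.4 0.3 0.4]
scene [420.4, 255.1, 456.2, 279.5]
top [283.3, 235.4, 297.2, 251.1]
```

Top and scene fits agree within about 4–6 mm. Housing is at about (0.5645, 0.0538), yaw 7.0°. Cover is at about (0.574, -0.310), yaw 12.2°. First I move away from the microscope in +y, then over the housing for a wrist view.

>>> jog_arm([
  {"slide": [13, -28, -4]},
  {"slide": [13, -28, -4]},
  {"slide": [13, -28, -4]},
  {"slide": [13, -28, -4]},
  {"slide": [13, -28, -4]},
  {"slide": [13, -28, 0]},
  {"slide": [13, -28, 0]},
  {"slide": [14, -31, 0]},
  {"slide": [30, -15, 0]},
  {"slide": [30, -15, 0]},
  {"slide": [30, -15, 0]},
  {"slide": [30, -15, 0]},
  {"slide": [30, -15, 0]},
  {"slide": [30, -15, 0]},
  {"slide": [30, -15, 0]},
  {"slide": [30, -15, 0]},
  {"slide": [30, -15, 0]},
  {"slide": [30, -15, 0]},
], fingers=1)

```text
invalid input
```

>>> jog_arm([
  {"slide": [32, -15, 0]},
  {"slide": [32, -15, 0]},
  {"slide": [32, -15, 5]},
  {"slide": [33, -14, 10]},
  {"slide": [0, 0, 10], "rotation": [0, 0, 6]},
  {"slide": [0, 0, 10], "rotation": [0, 0, 6]},
  {"slide": [0, 0, 10], "rotation": [0, 0, 5.9]},
  {"slide": [0, 0, 0]},
])

```text
invalid input
```

Run:
```python
from h import *
s=state(); print(s["time"],s["tool_pos"],s["tool_rot"],np.abs(s["joint_vel"]).max(),s["contact_force"])
f=optics.grab_frame("wrist"); cv2.imwrite("pics/w1.png",f["frame"]); np.savez("w1.npz",**f)
```

```text
1.75 [ 0.26325222 -0.56683098  0.23130728] [-1.45416913e-05  9.76464142e-01  2.15679805e-01  5.57791694e-06] 0.0015481138569326202 [-0.16369331  0.64734314  0.35735217]
```

View pics/w1.png

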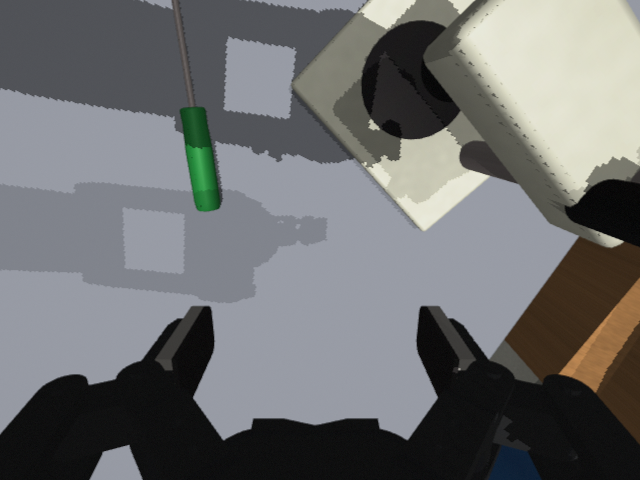

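The arm has not moved; the rows probably need both fields. I'll include rotation in every row.

>>> jog_arm([
  {"slide": [13, -28, -4], "rotation": [0, 0, 0]},
  {"slide": [13, -28, -4], "rotation": [0, 0, 0]},
  {"slide": [13, -28, -4], "rotation": [0, 0, 0]},
  {"slide": [13, -28, -4], "rotation": [0, 0, 0]},
  {"slide": [13, -28, -4], "rotation": [0, 0, 0]},
  {"slide": [13, -28, 0], "rotation": [0, 0, 0]},
  {"slide": [13, -28, 0], "rotation": [0, 0, 0]},
  {"slide": [14, -31, 0], "rotation": [0, 0, 0]},
  {"slide": [30, -15, 0], "rotation": [0, 0, 0]},
  {"slide": [30, -15, 0], "rotation": [0, 0, 0]},
  {"slide": [30, -15, 0], "rotation": [0, 0, 0]},
  {"slide": [30, -15, 0], "rotation": [0, 0, 0]},
  {"slide": [30, -15, 0], "rotation": [0, 0, 0]},
  {"slide": [30, -15, 0], "rotation": [0, 0, 0]},
  {"slide": [30, -15, 0], "rotation": [0, 0, 0]},
  {"slide": [30, -15, 0], "rotation": [0, 0, 0]},
  {"slide": [30, -15, 0], "rotation": [0, 0, 0]},
  {"slide": [30, -15, 0], "rotation": [0, 0, 0]},
], fingers=1)

```text
time: 3.3
tool_pos: [0.4726, -0.0526, 0.2516]
tool_rot: [0.0, 0.976, 0.216, 0.0]
contact_force: [0.8, 0.1, -0.0]
gripper_width: 0.998
```

>>> jog_arm([
  {"slide": [32, -14.5, 0], "rotation": [0, 0, 0]},
  {"slide": [32, -14.5, 0], "rotation": [0, 0, 0]},
  {"slide": [32, -14.5, 5], "rotation": [0, 0, 0]},
  {"slide": [32, -14.5, 10], "rotation": [0, 0, 0]},
  {"slide": [0, 0, 10], "rotation": [0, 0, 6]},
  {"slide": [0, 0, 10], "rotation": [0, 0, 6]},
  {"slide": [0, 0, 10], "rotation": [0, 0, 5.9]},
  {"slide": [0, 0, 0], "rotation": [0, 0, 0]},
])

```text
time: 3.97
tool_pos: [0.5622, 0.0526, 0.2036]
tool_rot: [-0.0, 0.998, 0.061, -0.002]
contact_force: [-0.2, -0.3, -0.9]
gripper_width: 0.997
```

Run:
```python
from h import *
s=state(); print(s["time"],s["tool_pos"],s["tool_rot"],np.abs(s["joint_vel"]).max(),s["contact_force"])
f=optics.grab_frame("wrist"); cv2.imwrite("pics/w2.png",f["frame"]); np.savez("w2.npz",**f)
```

```text
3.9667 [0.56216584 0.05258277 0.20356639] [-2.03897095e-04  9.98156991e-01  6.06411054e-02 -2.28809881e-03] 0.1360132466127066 [-0.22313309 -0.31742593 -0.8617209 ]
```

View pics/w2.png

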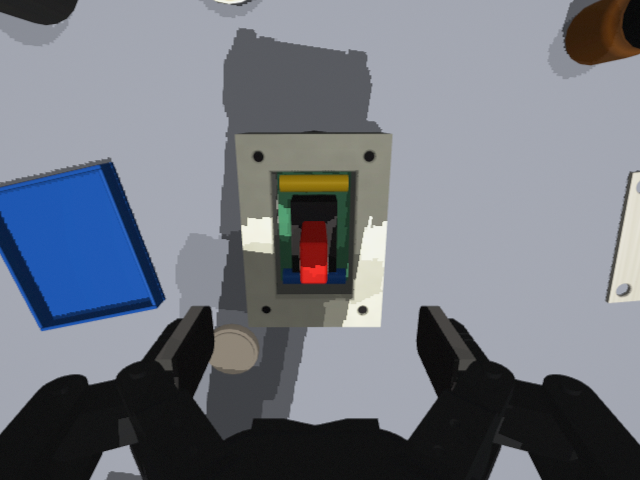

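The wrist picture shows the flange holes at (258,156), (369,156), (362,310) and (266,310). The red key is centred between the jaws at about (314,255).

Run:
```python
from fit import *
f=np.load("w2.npz"); g=cv2.cvtColor(f["frame"],cv2.COLOR_BGR2GRAY)
T=np.array([dark(g,p,7) for p in [(258,156),(369,156),(362,310),(266,310)]]);print(T.round(1).tolist())
P=np.array([atz(f,p,.112) for p in T])
c,th,e=rect(P,[0,3,2,1]); print("housing",c,np.degrees(th),e*1e3)
hsv=cv2.cvtColor(f["frame"],cv2.COLOR_BGR2HSV)
m=((hsv[...,0]<8)|(hsv[...,0]>172))&(hsv[...,1]>150)&(hsv[...,2]>70); ys,xs=np.nonzero(m[200:300,280:350]); print("red bbox",xs.min()+280,xs.max()+280,ys.min()+200,ys.max()+200)
# predicted key top corners
R=np.array([[np.cos(th),-np.sin(th)],[np.sin(th),np.cos(th)]])
for z in (.158,.110): print(z,[proj(f,[*(c+R@np.array(q)),z]).round(1).tolist() for q in [(.013,.008),(.013,-.008),(-.013,-.008),(-.013,.008)]])
s=state();print(s["tool_pos"],s["tool_rot"],s["time"])
```

```text
[[257.9, 156.2], [368.8, 155.9], [362.2, 309.5], [265.8, 309.2]]
housing [0.56430249 0.05469292] 7.0243766629704405 [0.02160443 0.11843383 0.2107669  0.18814144]
red bbox 300 327 221 283
0.158 [[299.1, 241.6], [327.5, 241.6], [327.1, 283.6], [299.8, 283.7]]
0.11 [[302.1, 219.4], [325.2, 219.4], [325.0, 254.6], [302.6, 254.6]]
[0.56264535 0.05239845 0.20491724] [-1.45954678e-04  9.98054107e-01  6.23380947e-02 -1.39311954e-03] 4.0167
```

>>> jog_arm([
  {"slide": [1.4, -1.6, 10], "rotation": [0, 0, 0]},
  {"slide": [0, 0, 20], "rotation": [0, 0, 0]},
  {"slide": [0, 0, 20], "rotation": [0, 0, 0]},
  {"slide": [0, 0, 20], "rotation": [0, 0, 0]},
  {"slide": [0, 0, 9], "rotation": [0, 0, 0]},
  {"slide": [0, 0, 5], "rotation": [0, 0, 0]},
  {"slide": [0, 0, 0], "rotation": [0, 0, 0]},
  {"slide": [0, 0, 0], "rotation": [0, 0, 0]},
])

```text
time: 4.68
tool_pos: [0.5653, 0.0539, 0.1233]
tool_rot: [0.0, 0.998, 0.061, 0.001]
contact_force: [0.3, -0.0, -0.1]
gripper_width: 1.0
```

Run:
```python
from h import *
s=state(); print(s["time"],s["tool_pos"],s["tool_rot"],np.abs(s["joint_vel"]).max(),s["contact_force"])
f=optics.grab_frame("wrist"); cv2.imwrite("pics/w3.png",f["frame"])
```

```text
4.6833 [0.56528638 0.05390956 0.12330926] [5.33447954e-05 9.98115942e-01 6.13514482e-02 7.50616331e-04] 0.01581173605539905 [ 0.31744271 -0.01142591 -0.11358851]
```

View pics/w3.png

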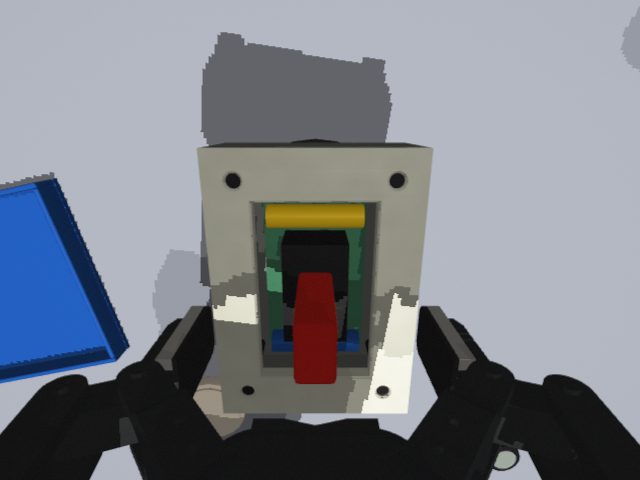

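The red head at about (315,330) lies midway between the fingers (211 and 419). Closing.

>>> jog_arm([
  {"slide": [0, 0, 0], "rotation": [0, 0, 0]},
  {"slide": [0, 0, 0], "rotation": [0, 0, 0]},
  {"slide": [0, 0, 0], "rotation": [0, 0, 0]},
  {"slide": [0, 0, 0], "rotation": [0, 0, 0]},
  {"slide": [0, 0, 0], "rotation": [0, 0, 0]},
  {"slide": [0, 0, 0], "rotation": [0, 0, 0]},
  {"slide": [0, 0, 0], "rotation": [0, 0, 0]},
  {"slide": [0, 0, 0], "rotation": [0, 0, 0]},
  {"slide": [0, 0, 0], "rotation": [0, 0, 0]},
  {"slide": [0, 0, 0], "rotation": [0, 0, 0]},
], fingers=0)

```text
time: 5.57
tool_pos: [0.5648, 0.054, 0.1226]
tool_rot: [0.0, 0.998, 0.061, 0.0]
contact_force: [-0.5, 0.3, 2.1]
gripper_width: 0.18
```

>>> jog_arm([
  {"slide": [0, 0, -2], "rotation": [0, 0, 0]},
  {"slide": [0, 0, -2], "rotation": [0, 0, 0]},
  {"slide": [0, 0, -2], "rotation": [0, 0, 0]},
  {"slide": [0, 0, -3], "rotation": [0, 0, 0]},
  {"slide": [0, 0, -5], "rotation": [0, 0, 0]},
  {"slide": [0, 0, -8], "rotation": [0, 0, 0]},
  {"slide": [0, 0, -12], "rotation": [0, 0, 0]},
  {"slide": [0, 0, -15], "rotation": [0, 0, 0]},
  {"slide": [0, 0, -15], "rotation": [0, 0, 0]},
  {"slide": [0, 0, -10], "rotation": [0, 0, 0]},
  {"slide": [0, 0, -5], "rotation": [0, 0, 0]},
  {"slide": [0, 0, 0], "rotation": [0, 0, 0]},
])

```text
time: 6.57
tool_pos: [0.5657, 0.0539, 0.204]
tool_rot: [0.0, 0.998, 0.061, 0.002]
contact_force: [-0.3, 0.3, 0.4]
gripper_width: 0.174
```

Run:
```python
from fit import *
s=state(); print(s["time"],s["tool_pos"],s["tool_rot"],s["contact_force"],s["gripper_width"])
F={n:optics.grab_frame(n) for n in("wrist","scene")}
for n in F: cv2.imwrite(f"pics/{n}4.png",F[n]["frame"])
rs=[]
for n in F:
    for r in place_of("tray",n)[:2]: print("tray",n,r["score"],r["uv"],atz(F[n],r["uv"],0))
    m=silhouettes("tray",n)
    if m: print(m[0]["bbox"],m[0]["score"])
r=place_of("key_grip","scene"); print([(q["score"],q["uv"]) for q in r])
```

```text
6.5667 [0.56572998 0.05393492 0.20398449] [2.02456168e-04 9.98126208e-01 6.11564710e-02 1.97928960e-03] [-0.27721333  0.31226061  0.389899  ] 0.17440210227939967
tray wrist 0.96 [84.4, 254.8] [0.48596711 0.28808037 0.        ]
[2.2, 169.5, 167.8, 334.8] 0.57
tray scene 0.85 [480.3, 338.7] [0.48375102 0.28850049 0.        ]
[424.2, 294.1, 532.6, 384.1] 0.74
[(0.85, [350.2, 190.7])]
```

View pics/wrist4.png

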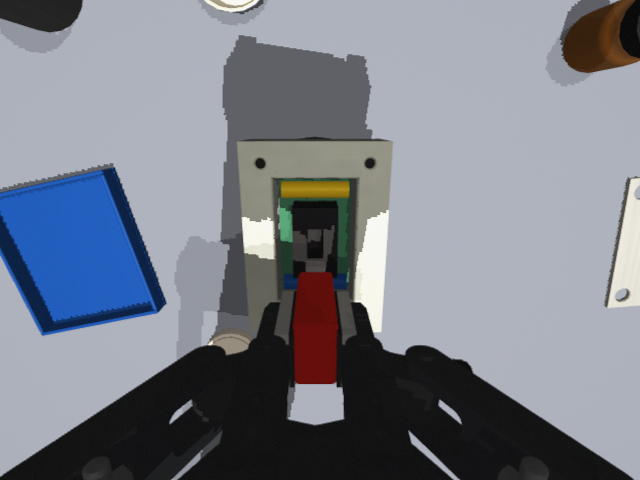

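View pics/scene4.png

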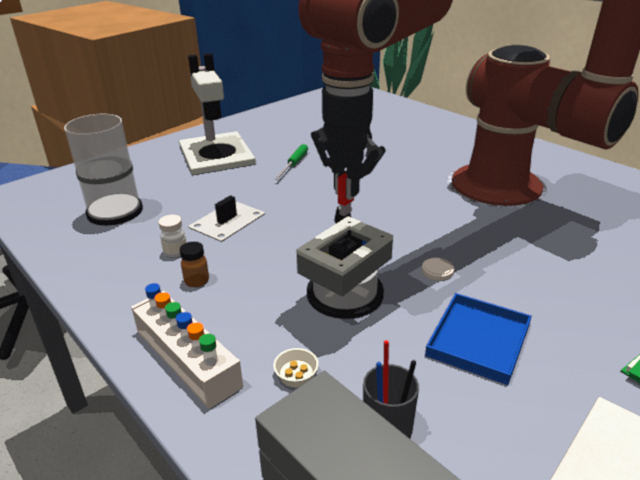

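The key is out of the socket: the wrist picture shows the socket empty at (315,240) and the key held. The tray centre is at about (0.485, 0.288). Moving over the tray, then down.

>>> jog_arm([
  {"slide": [-3, -15, 0], "rotation": [0, 0, 0]},
  {"slide": [-6, -30, 0], "rotation": [0, 0, 0]},
  {"slide": [-6, -30, 0], "rotation": [0, 0, 0]},
  {"slide": [-6, -30, 0], "rotation": [0, 0, 0]},
  {"slide": [-6, -30, 0], "rotation": [0, 0, 0]},
  {"slide": [-6, -30, 0], "rotation": [0, 0, 0]},
  {"slide": [-6, -30, 0], "rotation": [0, 0, 0]},
  {"slide": [-6, -30, 0], "rotation": [0, 0, 0]},
  {"slide": [-5, -17, 5], "rotation": [0, 0, 0]},
  {"slide": [0, 0, 20], "rotation": [0, 0, 0]},
  {"slide": [0, 0, 30], "rotation": [0, 0, 0]},
  {"slide": [0, 0, 30], "rotation": [0, 0, 0]},
  {"slide": [0, 0, 30], "rotation": [0, 0, 0]},
  {"slide": [0, 0, 20], "rotation": [0, 0, 0]},
  {"slide": [0, 0, 12], "rotation": [0, 0, 0]},
  {"slide": [0, 0, 8], "rotation": [0, 0, 0]},
  {"slide": [0, 0, 3], "rotation": [0, 0, 0]},
  {"slide": [0, 0, 0], "rotation": [0, 0, 0]},
  {"slide": [0, 0, 0], "rotation": [0, 0, 0]},
])

```text
time: 8.5
tool_pos: [0.4866, 0.2885, 0.0448]
tool_rot: [-0.0, 0.998, 0.061, 0.001]
contact_force: [0.5, 0.5, 0.3]
gripper_width: 0.173
```

Run:
```python
from fit import *
s=state(); print(s["time"],s["tool_pos"],s["tool_rot"],s["contact_force"],s["gripper_width"])
F={n:optics.grab_frame(n) for n in("wrist","scene")}
cv2.imwrite("pics/w5.png",np.hstack([cv2.resize(F["wrist"]["frame"],(400,300)),F["scene"]["frame"][150:450,300:640]]))
```

```text
8.5 [0.48656027 0.28850307 0.04475545] [-4.17071652e-04  9.98128577e-01  6.11378959e-02  1.15197056e-03] [0.5040803  0.47782197 0.28109578] 0.17328878332661257
```

View pics/w5.png

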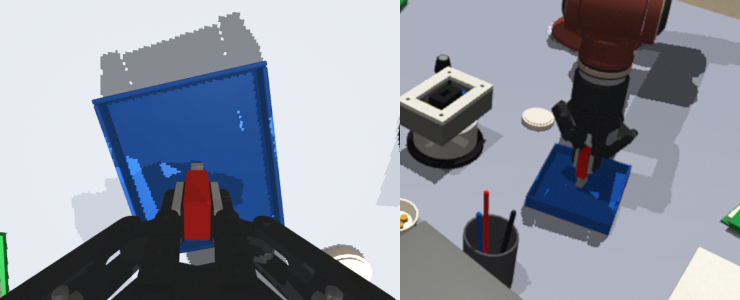

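The key hangs over the middle of the tray with its shank about 12 mm above the desk. I lower it 6 mm, then release.

>>> jog_arm([
  {"slide": [0, 0, 3], "rotation": [0, 0, 0]},
  {"slide": [0, 0, 3], "rotation": [0, 0, 0]},
  {"slide": [0, 0, 0], "rotation": [0, 0, 0]},
])

```text
time: 8.85
tool_pos: [0.4852, 0.2879, 0.0369]
tool_rot: [0.0, 0.998, 0.061, -0.0]
contact_force: [-1.3, -0.5, -1.1]
gripper_width: 0.18
```

>>> jog_arm([
  {"slide": [0, 0, 0], "rotation": [0, 0, 0]},
  {"slide": [0, 0, 0], "rotation": [0, 0, 0]},
  {"slide": [0, 0, 0], "rotation": [0, 0, 0]},
  {"slide": [0, 0, 0], "rotation": [0, 0, 0]},
  {"slide": [0, 0, 0], "rotation": [0, 0, 0]},
  {"slide": [0, 0, 0], "rotation": [0, 0, 0]},
  {"slide": [0, 0, 0], "rotation": [0, 0, 0]},
  {"slide": [0, 0, 0], "rotation": [0, 0, 0]},
  {"slide": [0, 0, -10], "rotation": [0, 0, 0]},
  {"slide": [0, 0, -30], "rotation": [0, 0, 0]},
  {"slide": [0, 0, -40], "rotation": [0, 0, 0]},
  {"slide": [0, 0, -40], "rotation": [0, 0, 0]},
  {"slide": [0, 0, -30], "rotation": [0, 0, 0]},
  {"slide": [0, 0, -10], "rotation": [0, 0, 0]},
], fingers=1)

```text
time: 10.02
tool_pos: [0.4882, 0.2893, 0.2052]
tool_rot: [-0.002, 0.998, 0.061, 0.005]
contact_force: [0.3, 0.6, 1.0]
gripper_width: 0.999
```

Run:
```python
from fit import *
s=state(); print(s["time"],s["tool_pos"],s["tool_rot"],s["contact_force"],s["gripper_width"])
F={n:optics.grab_frame(n) for n in("wrist","scene")}
cv2.imwrite("pics/w6.png",np.hstack([cv2.resize(F["wrist"]["frame"],(400,300)),F["scene"]["frame"][150:450,300:640]]))
for n in F:
  for r in place_of("key_grip",n)[:2]: print(n,r["score"],r["uv"],atz(F[n],r["uv"],.02),atz(F[n],r["uv"],.048))
```

```text
10.0167 [0.48824915 0.28930398 0.20519752] [-0.00188232  0.99810979  0.06120211  0.00525334] [0.34153624 0.55980991 1.023384  ] 0.9990528311939952
wrist 0.61 [317.4, 222.3] [0.479136   0.28732171 0.02      ] [0.48639129 0.28832027 0.048     ]
scene 0.65 [485.7, 318.4] [0.45667066 0.27715594 0.02      ] [0.48698509 0.29280336 0.048     ]
```

View pics/w6.png

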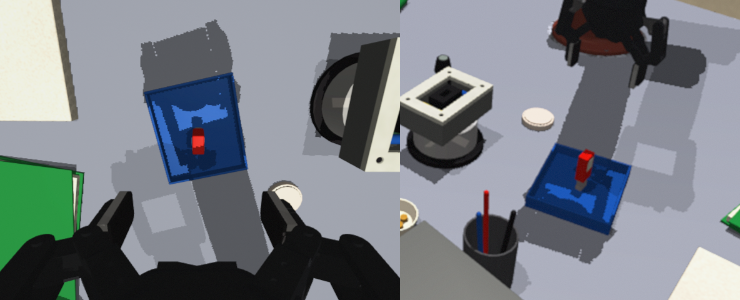

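The key stands in the tray and both views agree on about (0.487, 0.290) at z = 48 mm. Next, the cover.

>>> jog_arm([
  {"slide": [0, 15, -5], "rotation": [0, 0, -1]},
  {"slide": [0, 30, 0], "rotation": [0, 0, -1]},
  {"slide": [-1, 35, 0], "rotation": [0, 0, -1]},
  {"slide": [-1, 35, 0], "rotation": [0, 0, -1]},
  {"slide": [-1, 35, 0], "rotation": [0, 0, -1.2]},
  {"slide": [-2, 35, 0], "rotation": [0, 0, 0]},
  {"slide": [-2, 35, 0], "rotation": [0, 0, 0]},
  {"slide": [-2, 35, 0], "rotation": [0, 0, 0]},
  {"slide": [-2, 35, 0], "rotation": [0, 0, 0]},
  {"slide": [-2, 35, 0], "rotation": [0, 0, 0]},
  {"slide": [-2, 35, 0], "rotation": [0, 0, 0]},
  {"slide": [-2, 35, 0], "rotation": [0, 0, 0]},
  {"slide": [-2, 35, 0], "rotation": [0, 0, 0]},
  {"slide": [-2, 35, 0], "rotation": [0, 0, 0]},
  {"slide": [-2, 35, 0], "rotation": [0, 0, 0]},
  {"slide": [-2, 35, 0], "rotation": [0, 0, 0]},
  {"slide": [-2, 35, 5], "rotation": [0, 0, 0]},
  {"slide": [0, 20, 15], "rotation": [0, 0, 0]},
  {"slide": [0, 9, 20], "rotation": [0, 0, 0]},
  {"slide": [0, 0, 0], "rotation": [0, 0, 0]},
])

```text
time: 11.88
tool_pos: [0.5745, -0.3042, 0.1537]
tool_rot: [-0.004, 0.994, 0.105, -0.005]
contact_force: [-0.7, 1.2, -1.0]
gripper_width: 1.0
```

Run:
```python
from fit import *
s=state(); print(s["time"],s["tool_pos"],s["tool_rot"],s["contact_force"],s["gripper_width"])
f=optics.grab_frame("wrist"); cv2.imwrite("pics/w7.png",f["frame"]); np.savez("w7.npz",**f)
```

```text
11.8833 [ 0.57452713 -0.3042028   0.1537106 ] [-0.00409414  0.99444813  0.10502558 -0.00507809] [-0.74592249  1.20104322 -1.03946663] 1.0002599565061232
```

View pics/w7.png

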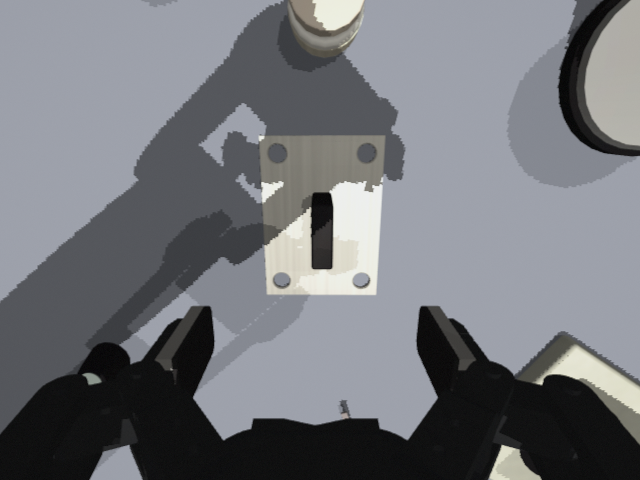

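The holes show at (277,153), (367,153), (361,281) and (281,281), and the handle at (322,230).

Run:
```python
from fit import *
import scipy.ndimage
f=optics.grab_frame("wrist"); s=state(); print(s["time"],s["tool_pos"],s["tool_rot"])
g=cv2.cvtColor(f["frame"],cv2.COLOR_BGR2GRAY)
for fr in (np.load("w7.npz"),f):
    g=cv2.cvtColor(fr["frame"],cv2.COLOR_BGR2GRAY)
    # plate corners: outline via network-free estimate, holes
    T=np.array([dark(g,p,11) for p in [(277,153),(367,153),(361,281),(281,281)]]);print(T.round(1).tolist())
    P=np.array([atz(fr,p,.003) for p in T])
    c,th,e=rect(P,[0,3,2,1]); print(c,np.degrees(th),e*1e3)
    r=place_of("cover_grip","wrist")[:1]
    if r: print(r[0]["score"],r[0]["uv"],atz(fr,r[0]["uv"],.028))
q=s["tool_rot"]; from scipy.spatial.transform import Rotation as Rn
M=Rn.from_quat([q[1],q[2],q[3],q[0]]).as_matrix(); print(M.round(4)); print("tool err", M.T@(np.array([*c,0.0])-s["tool_pos"])*1e3, "tool yaw",np.degrees(np.arctan2(M[1,0],M[0,0])))
```

```text
11.9833 [ 0.57637017 -0.30308469  0.15835398] [-0.00253249  0.99434735  0.10611096 -0.00272027]
[[277.1, 152.5], [366.9, 152.7], [362.0, 282.0], [281.3, 281.5]]
[ 0.57320397 -0.30803173] 12.123503331496838 [1.4999825  1.2759081  1.80051337 1.36596806]
0.9 [322.8, 229.4] [ 0.57344153 -0.30858849  0.028     ]
[[278.5, 153.6], [367.6, 153.8], [362.7, 282.2], [282.5, 281.5]]
[ 0.57331234 -0.30825908] 12.15914007809353 [1.51324654 1.25133511 1.84526253 1.25371952]
0.9 [322.8, 229.4] [ 0.57373328 -0.30784691  0.028     ]
[[ 0.9775  0.211  -0.0059]
 [ 0.211  -0.9775  0.0045]
 [-0.0049 -0.0056 -1.    ]]
tool err [ -3.30934826   5.30151656 158.34471389] tool yaw 12.183222658231536
```

>>> jog_arm([
  {"slide": [-3, 5, 10], "rotation": [0, 0, 0]},
  {"slide": [0, 0, 20], "rotation": [0, 0, 0]},
  {"slide": [0, 0, 20], "rotation": [0, 0, 0]},
  {"slide": [0, 0, 20], "rotation": [0, 0, 0]},
  {"slide": [0, 0, 20], "rotation": [0, 0, 0]},
  {"slide": [0, 0, 10], "rotation": [0, 0, 0]},
  {"slide": [0, 0, 0], "rotation": [0, 0, 0]},
  {"slide": [0, 0, 0], "rotation": [0, 0, 0]},
  {"slide": [0, 0, 0], "rotation": [0, 0, 0]},
])

```text
time: 12.83
tool_pos: [0.5774, -0.3104, 0.0641]
tool_rot: [0.001, 0.994, 0.107, 0.001]
contact_force: [0.5, -0.2, 0.8]
gripper_width: 1.003
```

Run:
```python
from fit import *
f=optics.grab_frame("wrist"); s=state(); print(s["time"],s["tool_pos"],s["tool_rot"],np.abs(s["joint_vel"]).max(),s["contact_force"])
cv2.imwrite("pics/w8.png",f["frame"]); np.savez("w8.npz",**f)
r=place_of("cover_grip","wrist")[:1]
if r: print(r[0]["score"],r[0]["uv"],atz(f,r[0]["uv"],.028))
print(proj(f,s["tool_pos"]))
```

```text
12.8833 [ 0.57758136 -0.31059928  0.06447027] [0.00114544 0.99431399 0.10647395 0.00129574] 0.003491036661173311 [-0.62333002 -0.60627343  1.72401318]
0.7 [313.1, 279.1] [ 0.57403083 -0.30914789  0.028     ]
[317.62688036 306.04950974]
```

View pics/w8.png

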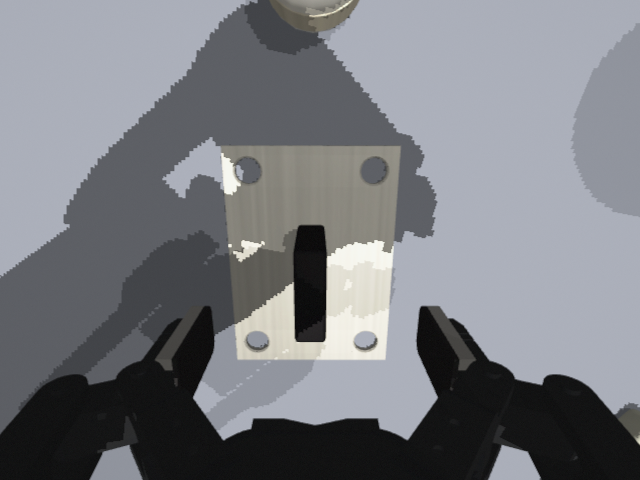

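Now the handle is at about (311,285) and the holes at (248,170), (374,170), (365,341) and (258,341); the finger midline is at column 315, so about 1–2 mm remains.

Run:
```python
from fit import *
from scipy.spatial.transform import Rotation as Rn
f=np.load("w8.npz"); s=state(); g=cv2.cvtColor(f["frame"],cv2.COLOR_BGR2GRAY)
hh=[]
for p,ax in zip([(248,170),(374,170),(365,341),(258,341)],[0]*4):
    hh.append(p)
for z in(.002,.004):
    P=np.array([atz(f,p,z) for p in hh]); c,th,e=rect(P,[0,3,2,1]); print(z,c,np.degrees(th),e*1e3)
q=s["tool_rot"]; M=Rn.from_quat([q[1],q[2],q[3],q[0]]).as_matrix()
print("hole based",M.T@(np.array([*c,0.0])-s["tool_pos"])*1e3, np.degrees(np.arctan2(M[1,0],M[0,0])))
# handle top face, z=.052, corners
hs=(g[225:360,280:345]<25); ys,xs=np.nonzero(hs); print(xs.min()+280,xs.max()+280,ys.min()+225,ys.max()+225)
a=atz(f,(295,342),.052);b=atz(f,(326,342),.052); m=(a+b)/2+M[:,0]*.025; print("handle based",m,M.T@(m-s["tool_pos"])*1e3, np.linalg.norm(a-b))
```

```text
0.002 [ 0.57346443 -0.30803292] 12.155255733492385 [0.95524872 0.97843625 0.97490698 0.91967511]
0.004 [ 0.57424362 -0.3078834 ] 12.155255733492382 [0.40596947 0.43305118 0.50782251 0.46987295]
hole based [-2.81752039 -3.53917942 64.44476759] 12.220609917395885
294 325 226 338
handle based [ 0.57455146 -0.30769798  0.05205857] [-2.35544387 -3.52366893 12.38701017] 0.015831672971337342
```

>>> jog_arm([
  {"slide": [-2.5, -2.7, 10], "rotation": [0, 0, 0]},
  {"slide": [0, 0, 15], "rotation": [0, 0, 0]},
  {"slide": [0, 0, 12], "rotation": [0, 0, 0]},
  {"slide": [0, 0, 7], "rotation": [0, 0, 0]},
  {"slide": [0, 0, 4], "rotation": [0, 0, 0]},
  {"slide": [0, 0, 0], "rotation": [0, 0, 0]},
  {"slide": [0, 0, 0], "rotation": [0, 0, 0]},
])

```text
time: 13.52
tool_pos: [0.5733, -0.3077, 0.0138]
tool_rot: [-0.0, 0.994, 0.106, -0.0]
contact_force: [0.3, -0.5, -0.0]
gripper_width: 0.999
```

Run:
```python
from fit import *
f=optics.grab_frame("wrist"); s=state(); print(s["time"],s["tool_pos"],s["tool_rot"],np.abs(s["joint_vel"]).max(),s["contact_force"])
cv2.imwrite("pics/w9.png",f["frame"])
```

```text
13.5667 [ 0.57365997 -0.30798156  0.01448737] [1.49442933e-04 9.94324445e-01 1.06390115e-01 1.38456777e-04] 0.010784457161815747 [-0.03671978  0.06863221  0.22813912]
```

View pics/w9.png

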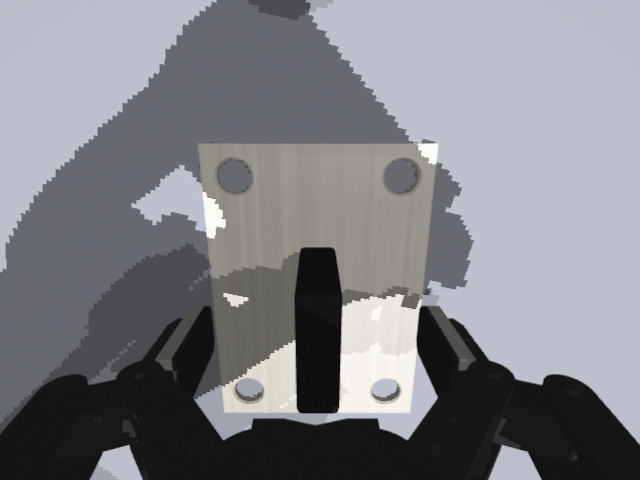

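The handle at column 318 is within about 1 mm of the jaws' middle, 315. Closing.

>>> jog_arm([
  {"slide": [0, 0.8, 0], "rotation": [0, 0, 0]},
  {"slide": [0, 0, 0], "rotation": [0, 0, 0]},
  {"slide": [0, 0, 0], "rotation": [0, 0, 0]},
  {"slide": [0, 0, 0], "rotation": [0, 0, 0]},
  {"slide": [0, 0, 0], "rotation": [0, 0, 0]},
  {"slide": [0, 0, 0], "rotation": [0, 0, 0]},
  {"slide": [0, 0, 0], "rotation": [0, 0, 0]},
  {"slide": [0, 0, 0], "rotation": [0, 0, 0]},
  {"slide": [0, 0, 0], "rotation": [0, 0, 0]},
  {"slide": [0, 0, 0], "rotation": [0, 0, 0]},
], fingers=0)

```text
time: 14.4
tool_pos: [0.5738, -0.3087, 0.0146]
tool_rot: [0.0, 0.994, 0.106, 0.0]
contact_force: [0.2, 0.0, 1.1]
gripper_width: 0.18
```

>>> jog_arm([
  {"slide": [0, 0, -5], "rotation": [0, 0, 0]},
  {"slide": [0, 0, -10], "rotation": [0, 0, 0]},
  {"slide": [0, 0, -20], "rotation": [0, 0, 0]},
  {"slide": [0, 0, -30], "rotation": [0, 0, 0]},
  {"slide": [0, 0, -30], "rotation": [0, 0, 0]},
  {"slide": [0, 0, -30], "rotation": [0, 0, 0]},
  {"slide": [0, 0, -30], "rotation": [0, 0, 0]},
  {"slide": [0, 0, -15], "rotation": [0, 0, 0]},
  {"slide": [0, 0, -5], "rotation": [0, 0, 0]},
  {"slide": [0, 0, 0], "rotation": [0, 0, 0]},
  {"slide": [0, 0, 0], "rotation": [0, 0, 0]},
])

```text
time: 15.32
tool_pos: [0.5727, -0.308, 0.1873]
tool_rot: [-0.001, 0.994, 0.106, -0.001]
contact_force: [-0.1, -0.0, -3.3]
gripper_width: 0.177
```

Run:
```python
from fit import *
F={n:optics.grab_frame(n) for n in("wrist","scene")}; s=state(); print(s["time"],s["tool_pos"],s["tool_rot"],np.abs(s["joint_vel"]).max(),s["contact_force"])
cv2.imwrite("pics/w10.png",np.hstack([cv2.resize(F["wrist"]["frame"],(400,300)),F["scene"]["frame"][50:350,100:500]]))
```

```text
15.4167 [ 0.57226343 -0.30769217  0.18603114] [-0.00168072  0.9943268   0.1063372  -0.00194587] 0.0026723519463037696 [ 0.13792865  0.34255996 -2.83113057]
```

View pics/w10.png

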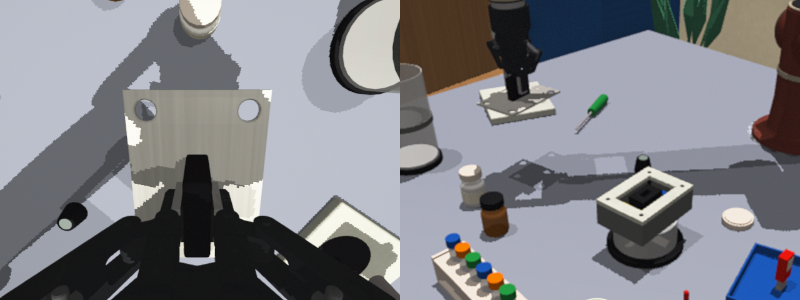

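The cover is held level, with its underside about 172 mm up. Carrying it over the housing.

>>> jog_arm([
  {"slide": [2, -10, 0], "rotation": [0, 0, 0]},
  {"slide": [4, -20, 0], "rotation": [0, 0, 0]},
  {"slide": [6, -30, 0], "rotation": [0, 0, 0]},
  {"slide": [6, -32, 0], "rotation": [0, 0, 0]},
  {"slide": [6, -32, 0], "rotation": [0, 0, 0]},
  {"slide": [6, -32, 0], "rotation": [0, 0, 0]},
  {"slide": [6, -32, 0], "rotation": [0, 0, 0]},
  {"slide": [6, -32, 0], "rotation": [0, 0, 0]},
  {"slide": [6, -32, 0], "rotation": [0, 0, 0]},
  {"slide": [6, -32, 0], "rotation": [0, 0, 0]},
  {"slide": [6, -32, 0], "rotation": [0, 0, 0]},
  {"slide": [5, -25, 0], "rotation": [0, 0, 0]},
  {"slide": [3.2, -15.3, 0], "rotation": [0, 0, 2]},
  {"slide": [0, 0, 0], "rotation": [0, 0, 2]},
  {"slide": [0, 0, 0], "rotation": [0, 0, 1.2]},
  {"slide": [0, 0, 10], "rotation": [0, 0, 0]},
  {"slide": [0, 0, 10], "rotation": [0, 0, 0]},
  {"slide": [0, 0, 5], "rotation": [0, 0, 0]},
  {"slide": [0, 0, 0], "rotation": [0, 0, 0]},
  {"slide": [0, 0, 0], "rotation": [0, 0, 0]},
])

```text
time: 17.08
tool_pos: [0.5642, 0.0537, 0.163]
tool_rot: [-0.0, 0.998, 0.061, -0.001]
contact_force: [-0.1, -0.3, -2.2]
gripper_width: 0.182
```

Run:
```python
from fit import *
F={n:optics.grab_frame(n) for n in("wrist","scene","top")}; s=state(); print(s["time"],s["tool_pos"],s["tool_rot"],np.abs(s["joint_vel"]).max(),s["contact_force"])
for n in F: np.savez(n+"11.npz",**F[n])
cv2.imwrite("pics/w11.png",F["wrist"]["frame"])
c=lambda im,x,y,w,h,k: cv2.resize(im[y:y+h,x:x+w],None,fx=k,fy=k,interpolation=cv2.INTER_CUBIC)
cv2.imwrite("pics/t11.png",np.hstack([c(F["top"]["frame"],245,185,100,120,4),c(F["scene"]["frame"],280,170,133,160,3)]))
```

```text
17.2333 [0.56523024 0.05384467 0.16474634] [3.02437080e-05 9.98138876e-01 6.09804460e-02 4.09890107e-04] 0.005503604384377289 [-0.0955473   0.24610236 -2.41942551]
```

View pics/w11.png

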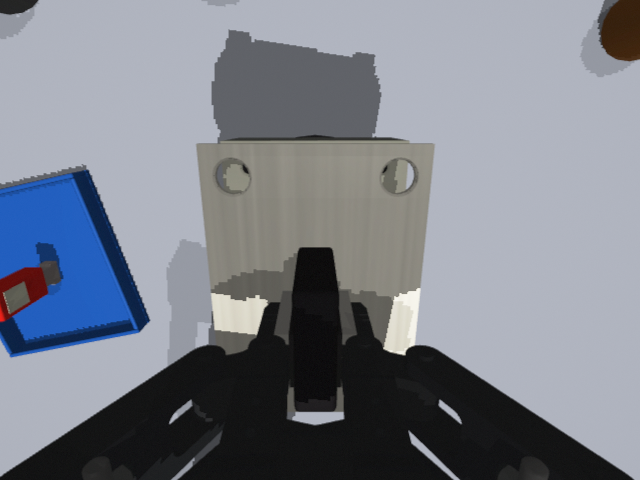

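View pics/t11.png

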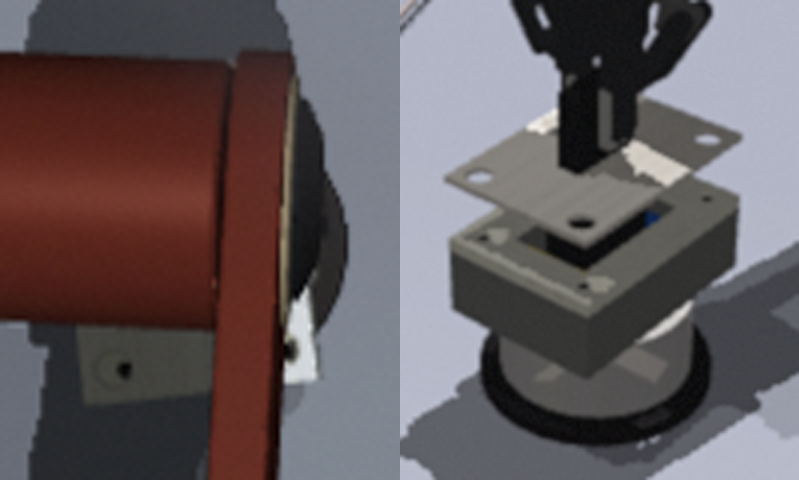

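The cover is centred over the box. Through the front cover holes the threaded holes show near (243,168) and (385,170), shifted by parallax. I lower it to the final height, then measure.

>>> jog_arm([
  {"slide": [0, 0, 5], "rotation": [0, 0, 0]},
  {"slide": [0, 0, 8], "rotation": [0, 0, 0]},
  {"slide": [0, 0, 6], "rotation": [0, 0, 0]},
  {"slide": [0, 0, 3], "rotation": [0, 0, 0]},
  {"slide": [0, 0, 0], "rotation": [0, 0, 0]},
  {"slide": [0, 0, 0], "rotation": [0, 0, 0]},
  {"slide": [0, 0, 0], "rotation": [0, 0, 0]},
])

```text
time: 17.82
tool_pos: [0.565, 0.0541, 0.1425]
tool_rot: [0.0, 0.998, 0.061, 0.0]
contact_force: [-0.1, -0.8, -2.4]
gripper_width: 0.184
```

Run:
```python
from fit import *
F={n:optics.grab_frame(n) for n in("wrist","scene","top")}; s=state(); print(s["time"],s["tool_pos"],s["tool_rot"],np.abs(s["joint_vel"]).max(),s["contact_force"])
for n in F: np.savez(n+"12.npz",**F[n])
c=lambda im,x,y,w,h,k: cv2.resize(im[y:y+h,x:x+w],None,fx=k,fy=k,interpolation=cv2.INTER_CUBIC)
cv2.imwrite("pics/w12.png",c(F["wrist"]["frame"],185,130,260,70,3))
cv2.imwrite("pics/t12.png",np.hstack([c(F["top"]["frame"],245,185,100,120,4),c(F["scene"]["frame"],280,180,133,160,3)]))
```

```text
17.9667 [0.56514381 0.05412006 0.14275262] [2.05390992e-05 9.98126732e-01 6.11790197e-02 3.91695849e-04] 0.002050707949449493 [-0.79354454  0.33685884 -1.93084351]
```

View pics/w12.png

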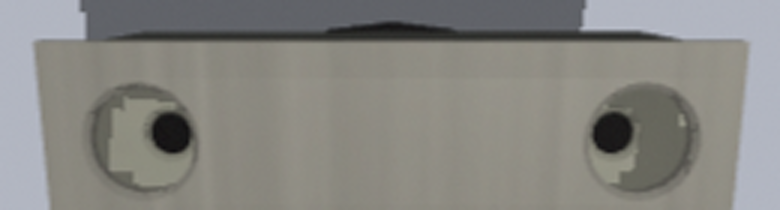

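View pics/t12.png

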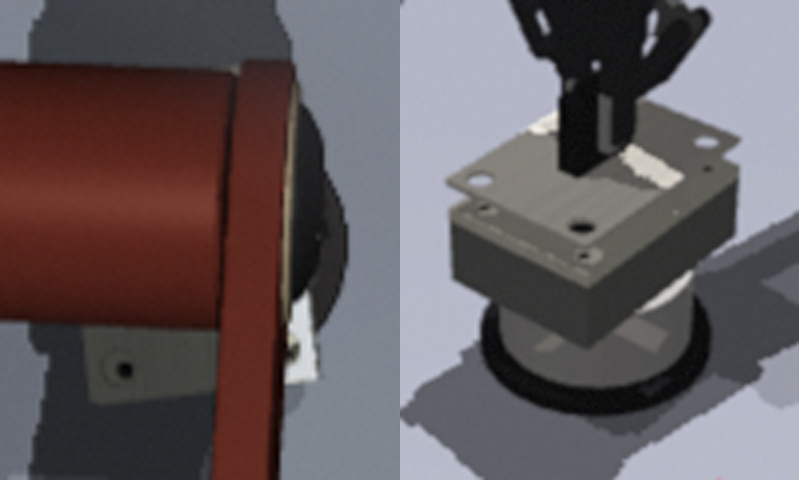

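Run:
```python
from fit import *
f=np.load("wrist12.npz"); s=state(); zc=s["tool_pos"][2]-.0145
cv=lambda x,y:(185+(x+.5)/3-.5,130+(y+.5)/3-.5)
C=[atz(f,cv(*p),zc+.004) for p in [(143,138),(642,138)]]
H=[atz(f,cv(*p),.112) for p in [(171,132),(613,132)]]
x=np.array([np.cos(np.radians(7.02)),np.sin(np.radians(7.02))]);y=np.array([-x[1],x[0]])
print("zc",zc)
for a,b in zip(C,H): d=(a-b)[:2]; print("cover-housing along housing x,y mm",d@x*1e3,d@y*1e3)
print("spacing",np.linalg.norm(C[0]-C[1]),np.linalg.norm(H[0]-H[1]))
# top view, hole (-x,+y)
ft=np.load("top12.npz"); ct=lambda x,y:(245+(x+.5)/4-.5,185+(y+.5)/4-.5)
a=atz(ft,ct(118,369),zc+.004); b=atz(ft,ct(125,370),.112); d=(a-b)[:2]; print("top",d@x*1e3,d@y*1e3)
# scene: cover holes vs housing holes seen initially (scene camera fixed)
fs=np.load("scene12.npz"); cs=lambda x,y:(280+(x-400+.5)/3-.5,180+(y+.5)/3-.5)
Cs=np.array([atz(fs,cs(*p),zc+.002) for p in [(582,227),(480,180),(707,142)]])
c,th,e=rect(Cs,[0,3,1]); print("scene cover",c,np.degrees(th),e*1e3,"housing scene .5627 .0536 6.99")
```

```text
zc 0.12825261807061394
cover-housing along housing x,y mm 1.8100543405008596 -0.0808405720539777
cover-housing along housing x,y mm 1.8100919004923495 -0.02562598271679722
spacing 0.07176358301884755 0.0718187976205017
top 0.9353319219974437 0.6284571489328857
scene cover [0.56383194 0.05367421] 6.60469799547739 [0.47093818 0.59094744 0.33601568] housing scene .5627 .0536 6.99
```

Run:
```python
import numpy as np,cv2
f=np.load("top12.npz")["frame"]; g=f[265:290,262:290]
a=cv2.resize(cv2.convertScaleAbs(g,alpha=1.6),None,fx=14,fy=14,interpolation=cv2.INTER_CUBIC)
g=np.load("scene12.npz")["frame"][218:275,290:400]; b=cv2.resize(g,(0,0),fx=6.1,fy=6.1,interpolation=cv2.INTER_CUBIC)[:350,:]
cv2.imwrite("pics/t12b.png",a);cv2.imwrite("pics/s12b.png",b)
```

```text
(no output)
```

View pics/t12b.png

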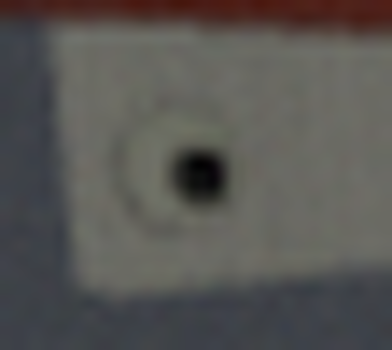

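View pics/s12b.png

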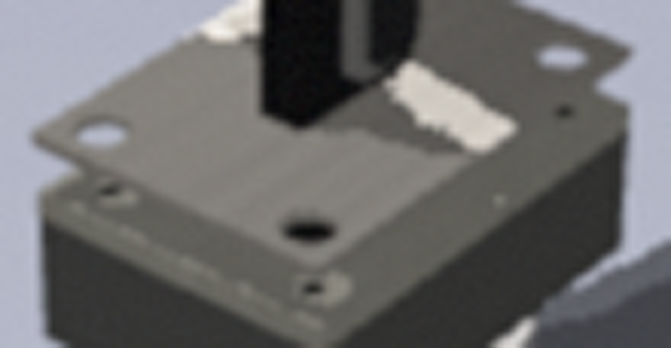

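All three views agree: the cover is about 1–1.8 mm too far along +x and within 0.6 mm in y. I correct that by -1.4 mm.

>>> jog_arm([
  {"slide": [-0.7, 0, 0], "rotation": [0, 0, 0]},
  {"slide": [-0.7, 0, 0], "rotation": [0, 0, 0]},
  {"slide": [0, 0, 0], "rotation": [0, 0, 0]},
  {"slide": [0, 0, 0], "rotation": [0, 0, 0]},
  {"slide": [0, 0, 0], "rotation": [0, 0, 0]},
  {"slide": [0, 0, 0], "rotation": [0, 0, 0]},
  {"slide": [0, 0, 0], "rotation": [0, 0, 0]},
  {"slide": [0, 0, 0], "rotation": [0, 0, 0]},
])

```text
time: 18.63
tool_pos: [0.5635, 0.0539, 0.1423]
tool_rot: [0.0, 0.998, 0.061, -0.0]
contact_force: [-0.7, -0.3, -2.2]
gripper_width: 0.179
```

Run:
```python
from fit import *
F={n:optics.grab_frame(n) for n in("wrist","scene")}; s=state(); print(s["time"],s["tool_pos"],s["tool_rot"],np.abs(s["joint_vel"]).max(),s["contact_force"],s["gripper_width"])
for n in F: np.savez(n+"13.npz",**F[n])
c=lambda im,x,y,w,h,k: cv2.resize(im[y:y+h,x:x+w],None,fx=k,fy=k,interpolation=cv2.INTER_CUBIC)
cv2.imwrite("pics/w13.png",c(F["wrist"]["frame"],185,130,260,70,3))
cv2.imwrite("pics/s13.png",F["scene"]["frame"])
```

```text
18.7333 [0.56347135 0.05392152 0.14228472] [-4.38329663e-06  9.98129497e-01  6.11351576e-02 -2.59737359e-05] 0.001805518706686731 [ 0.14629546  0.28940685 -2.68705248] 0.17895308193473156
```

View pics/w13.png

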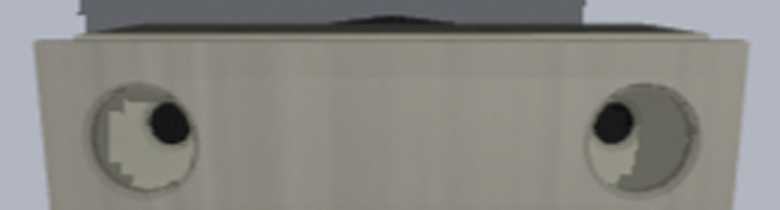

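View pics/s13.png

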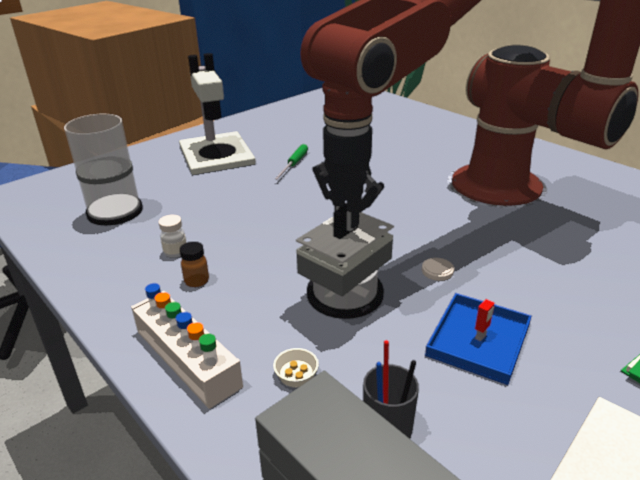

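The remaining offset is about 0.3 mm, the arm is still, the key stands in the tray and the bystanders look unmoved. Handing in.

Run:
```python
from plant import manip,state
print(manip.job_done()); print(state()["time"],state()["tool_pos"],state()["gripper_width"])
```

```text
the job is handed in; nothing more can be done
None
the job is handed in; nothing more can be done
```

The data key is out of its socket and standing free in the blue tray. The cover is held in the gripper about 16 mm above the flange, with its holes over the threaded holes. I handed the job in at about 18.7 s of robot time; no verdict is reported.

- **Key:** After release, the wrist and scene cameras both put it near the middle of the tray, with the head centre about 48 mm up. The last scene picture shows it still standing there, clear of the gripper.
- **Cover alignment:** Before the last correction, the wrist camera showed the cover 1.8 mm too far along the housing's x. The top camera gave 0.9 mm and the scene camera about 1.1 mm. I moved it back 1.4 mm, which should leave it within about 0.5 mm. I judged that by eye in the last wrist picture and did not fit it again. The y error was 0.6 mm or less.
- **Cover state:** The tool was vertical and still, with only the cover's weight on the wrist (about 2–3 N), so nothing appears to be touching it. The height assumes the cover did not slip in the gripper.
- **Camera disagreement:** The top and scene cameras differed by 4–6 mm in absolute position at the start, mostly along x. I used the wrist camera and same-image comparisons for the final fit.
- **Other things on the desk:** They look unmoved in the last scene picture. The arm hides the loupe there, and I did not measure any of them again.
- **Refused moves:** My first two move calls were rejected for their format, without any motion.

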